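# Reset the infusion stop of a syringe pump

### The job

On the syringe pump, reset the infusion stop - the dark steel collar on the front guide rod between the syringe holder and the pusher block - to where the pusher block now stands. Swing its clamping lever round to loosen its set screw, push the collar along the rod until it touches the block, and swing the lever fully home again to lock it there. Do not shift the pusher block, leave the other stop collar on the far side of the block locked where it is, and do not push aside or knock over the vials, bottles and other things around.

Things in the scene. Friction and masses are not known exactly. Their poses are not given: they have to be found in the camera images.
- pump: bench syringe pump, fixed: white housing 200 (x) x 320 (y) x 70 mm high with a display on its front, its mechanism on the flat top (deck at z 70 mm). Origin: centre of its underside; x points to its rear, y along its guide rods from the syringe holder to the drive-end plate (y +140 to +155, top z 125 mm). All z here are above the bench, x and y in this frame.
- rod_mid (a point): on the axis of the front guide rod (steel, 12 mm thick), at x -35, y 0, z 105 mm of the pump. Behind it a flat cover rail runs at x -23 to +9 mm, top at z 92 mm. The syringe and plunger lie along y at x +45, z 118 mm, up to 38 mm across; the rear guide rod at x +78.
- holder (a point): middle of the aluminium syringe holder: x -53 to +93, y -155 to -113 mm, top at z 105 mm in front, 121 mm at the barrel; clamp knob to z 160 mm at x +76
- block_face (a point): middle of the side of the pusher block that faces the infusion stop (the -y side), on the rod's axis. The block is an aluminium bar (x -58 to +53, 30 mm in y, top z 125 mm) that carries the plunger, with a black latch to z 141 mm at its rear. Its lead-screw nut holds it: it shifts only if pushed with over 40 N.
- stop_face (a point): middle of the infusion stop's +y face (towards the block), on the rod's axis; it touches the block when it meets block_face. A dark steel collar 32 mm across, 18 mm wide along the rod (this point to -y). A lug just as wide sticks out to the rear, 10 to 42 mm behind the rod's axis, z 94 to 116 mm, so it cannot turn. Loose it slides with 3 to 5 N; locked it holds over 30 N.
- stop (a joint): slide of the infusion stop along the rod, m; grows towards the block, 0 = collar's middle at y -40 mm of the pump. Range -0.04 to 0.12
- stop_lever_end (a point): on the free end of the infusion stop's clamping lever, 55 mm from the screw's axis, half-way up the arm. The screw stands upright over the rod in the middle of the collar; the black arm is 11 mm wide (13 mm at the round end), reaches 61 mm from the axis, z 133 to 147 mm; hub 20 mm across, to z 150 mm.
- stop_lever (a joint): angle of that lever, rad. 0 = home, locked, at its hard stop: the arm points to the pump's front (-x). It grows anticlockwise from above, the arm swinging towards the syringe holder; the screw lets go at 0.7, the swing ends at 1.6 (arm along the rod). It stays where it is left. At the arm's end it takes 2 N when free, 5 to 10 N while the screw bites.
- rear_stop_face (a point): middle of the +y face of the other stop collar (same size and lever), on the same rod on the far side of the block, to be left alone
- rear_stop_lever (a joint): angle of the other collar's lever, rad; same sense, 0 = locked
- vial_a: glass vial with white cap, 17 mm across, 46 mm high, standing on the front part of the pump's deck (top at z 116 mm). Origin: centre of its underside
- vial_b: a second vial, the same, also on the front part of the deck
- solvent_bottle: big clear glass bottle, 96 mm across, 225 mm high, in front of the pump to one side. Origin: centre of its underside
- tip_box: pipette-tip box, 117 x 87 x 62 mm high, in front of the pump to the other side. Origin: centre of its underside
- amber_bottle: amber glass bottle, 80 mm across, 170 mm high, beside the syringe-holder end of the pump. Origin: centre of its underside
- beaker: glass beaker, 68 mm across, 90 mm high, beside the drive end of the pump. Origin: centre of its underside
- driver: screwdriver with black handle, 150 mm long, lying in front of the pump. Origin: its middle, on the bench

How it is judged:
On the way, in this order (a step that is already met when the one before it is completed fails the run):
1. the infusion stop's lever has been swung round and its screw is loose (value of joint stop_lever above 0.7 rad), for 0.2 s.
2. with the screw loose, the collar has been brought against the pusher block (y of block_face in the frame of stop_face between -0.002 and 0.002 m and value of joint stop_lever above 0.6 rad), for 0.2 s.
3. the lever is home again with the collar against the block (y of block_face in the frame of stop_face between -0.002 and 0.002 m and value of joint stop_lever below 0.2 rad), for 0.2 s.
At the end, for the whole second after the job is handed in: The infusion stop touches the pusher block (gap under 2 mm), its lever is home (under 0.2 rad) and it is at rest; block and other stop collar are within 2 mm of where they were, and the other lever is still locked (under 0.35 rad) (all of step 3 and distance of each of block_face, rear_stop_face from where it was at the start of the episode below 0.002 m and value of joint rear_stop_lever below 0.35 rad and velocity of joint stop between -0.005 and 0.005 m/s).
It fails at once if the pusher block was shifted by more than 2 mm (distance of block_face from where it was at the start of the episode above 0.002 m).
It fails at once if the other stop collar was shifted or loosened (distance of rear_stop_face from where it was at the start of the episode above 0.002 m or value of joint rear_stop_lever above 0.35 rad).
It fails at once if a bystander was pushed aside by more than 15 mm or tipped over (distance of any of vial_a, vial_b, solvent_bottle, tip_box, amber_bottle, beaker, driver from where it was at the start of the episode above 0.015 m or angle between any of vial_a, vial_b, solvent_bottle, tip_box, amber_bottle, beaker's own z axis and vertical above 0.35 rad).
It also fails if it takes over 50 s, if anything falls off the work surface, if the arm or the gripper's body presses on something with over 40 N, if the wrist force passes 120 N, or if a joint passes its speed limit or range.

### The arm

A 7-joint arm with a two-finger parallel gripper is mounted at the origin on the work surface. World frame = base frame: x ahead of the robot, y to its left, z up, the work surface at z = 0. Lengths are in m, angles in rad, forces in N, time in s.
With the tool pointing down it reaches from about 0.4 to 0.875 m from the base axis. Payload 19.3 kg.
Tool frame: the origin (TCP) lies midway between the tips of the shut fingers; the grasp point (between the pads) lies 19 mm behind it (grasp_offset is the distance from the TCP to the grasp point, in m); z points along the fingers, y is the direction in which the jaws open and shut (so a half turn about z gives the same grasp; the last joint's range is limited). The gripper opens to 85 mm and grips with 20 to 120 N. Pads are 22 mm wide; open, the fingers measure 114 mm over their backs; the gripper's body (76 mm by 85 mm) begins 54 mm behind the grasp point. The pads swing forward as they close: fully open they stand 13 mm farther back than shut.
Start: joints at [1.19, 0.521, -0.036, 1.599, 0.021, 1.021, -0.113], TCP at [0.191, -0.595, 0.231] pointing down, gripper open.
Joint ranges: [-2.91, 2.91], [-0.3, 2.13], [-1.5, 1.42], [0.17, 2.43], [-1.26, 4.41], [0.16, 1.93], [-2.52, 2.52]. Speed limits (rad/s): [1.89, 1.89, 2.39, 2.39, 3.01, 3.01, 3.01].

### API

Orientations are given as a unit quaternion [w, x, y, z].
In Python, from workcell import * gives the robot as it stands.
- The arm moves only by the shell command python3 -m creep 'ROWS' [OPENING] [FORCE]. ROWS is JSON, a list of rows, each a list of 4 numbers: the shift along the tool's x, y, z normalised to -1 to 1, where 1 is 0.5 m, then the turn about the tool's z normalised to -1 to 1, where 1 is pi rad. In form: [[x, y, z, roll], ...]. A call has 1 to 12 rows; each row is the pose to reach, as a shift and turn from the pose measured when the call began, along the tool's axes at that moment, turning the shorter way round; what a row does not reach only later rows make up. A row lasts 1/10 s, in which the tool goes at most 50 mm and 8.59 degrees, less where a joint would pass 70% of its speed; a pose out of reach is approached as far as the arm can. A call with a number of a shift or a turn outside -1 to 1 is refused whole. A call with a gripper value outside its range is refused whole. OPENING is the closure, from 0 (fully open) to 1 (shut), set as the call begins (- or left out, the last holds). The fingers move at their own pace and stop on an object; FORCE is the grip in N (left out, the last holds). Time passes only in rows, so rows that repeat a pose let the fingers close. It gives the time, the measured TCP pose, the force and the opening at its end, in the units of the state.
- get_state(): the state, without advancing time (a new reading comes with each control period).
- read_camera(name): name is "scene" or "top" or "wrist"; returns a dict with "frame" (384x512x3 uint8, red, green, blue), "fx", "fy", "cx", "cy" (pixels), "rvec" (rotation vector, rad) and "tvec" (3), from world to camera coordinates, as OpenCV has them. Camera axes: x right, y down, z forward; pixel columns grow to the right and rows downward; lengths in m; the calibration is good to about 2 mm. A picture is of the moment at which its call begins. There is no depth.
- finish_job(): hands the job in, once; it reports no verdict.
Trained networks look in the newest picture that a camera, given by its name, has taken for a name from the list of things; names that differ only in an ending like _2 or _b are one class to them, and where a whole thing is asked for, a point or a joint stands for the part that bears it (a point fixed in the world has none). Each returns a list of dicts, best first, with "conf" (0 to 1); they miss things now and then, are a little off and sometimes report something else, mostly with a low value. They report only what shows in the picture. A call takes as long as a camera call.
- regions_of(camera, query): "mask" (384x512 bool, what is visible of it) and "bbox" ([left, top, right, bottom] in pixels, round what is visible of it).
- place_of(camera, query): "position" ([column, row] in pixels: a listed point, or the origin of a listed thing).
The state is a dict: "time_s": time; "joint_pos": joint angles; "dq": joint speeds; "tau": joint torques, N m; "position": TCP position; "tcp_rot": TCP orientation; "wrist_force": force on the tool from outside, world axes, zero at the start; "ft_torque": the same for the moment, N m; "grip_width": finger opening in m.
Only numpy, scipy, OpenCV 4.12 (cv2) and the standard library are available. Lean on these libraries where they do the work, as an engineer would, in place of code of your own. Each camera call takes 0.05 s, during which the arm holds its last target. There are 200 camera calls.

## Working session

There is one attempt and no reset: what is moved stays moved. The work goes in short steps, Python scripts to look and compute and a shell command to move; the robot and the scene stay as the last step left them, time stands still between calls to the robot, and variables do not carry over. Pictures are saved under pics/ and viewed, about 8 in all and at most 12, crops included, and the job is handed in when it is done.

```bash
mkdir -p pics; cat > h.py <<'E'
from workcell import *
import numpy as np, cv2
def cam(n):
    c=read_camera(n); K=np.array([[c['fx'],0,c['cx']],[0,c['fy'],c['cy']],[0,0,1.]])
    return c['frame'],K,cv2.Rodrigues(np.array(c['rvec'],float))[0],np.array(c['tvec'],float).ravel()
def save(f,n,s=1.5): cv2.imwrite('pics/'+n,cv2.resize(f[:,:,::-1],None,fx=s,fy=s))
def ray(K,R,t,p):
    d=R.T@np.linalg.inv(K)@np.array([p[0],p[1],1.]); return -R.T@t,d
def atz(K,R,t,p,z):
    o,d=ray(K,R,t,p); return o+d*(z-o[2])/d[2]
def proj(K,R,t,X):
    x=K@(R@np.asarray(X,float)+t); return x[:2]/x[2]
E
python3 - <<'E'
from h import *
s=get_state(); print({k:np.round(v,3).tolist() for k,v in s.items()})
Z=dict(pump=0,rod_mid=.105,holder=.08,block_face=.105,stop_face=.105,stop_lever_end=.14,rear_stop_face=.105,vial_a=.07,vial_b=.07,solvent_bottle=0,tip_box=0,amber_bottle=0,beaker=0,driver=0)
for n in ['scene','top']:
    f,K,R,t=cam(n); save(f,n+'0.png'); print(n,'at',np.round(-R.T@t,3))
    for q,z in Z.items():
        for r in place_of(n,q)[:2]: print(q,round(r['conf'],2),np.round(r['position'],1),np.round(atz(K,R,t,r['position'],z),4))
E
```

```text
{'time_s': 0.0, 'joint_pos': [1.19, 0.522, -0.036, 1.6, 0.021, 1.021, -0.113], 'dq': [0.003, -0.001, 0.0, 0.001, -0.001, -0.001, -0.0], 'tau': [0.0, -92.71, 1.98, -36.993, 0.018, 0.008, -0.0], 'position': [0.191, -0.595, 0.231], 'tcp_rot': [-0.001, 0.988, 0.155, -0.0], 'wrist_force': [0.988, 0.05, 0.495], 'ft_torque': [-0.014, -0.042, -0.026], 'grip_width': 0.086}
scene at [ 0.76  -0.357  0.79 ]
pump 0.78 [238.2 251.8] [ 0.6083 -0.0925  0.    ]
pump 0.53 [189.6 238.4] [ 0.4943 -0.1135  0.    ]
rod_mid 0.65 [219.8 230.9] [ 0.5752 -0.105   0.105 ]
holder 0.8 [235.8 302.7] [ 0.6656 -0.2105  0.08  ]
holder 0.33 [189.4 284.3] [ 0.57   -0.2196  0.08  ]
block_face 0.71 [222.5 214.4] [ 0.5624 -0.0701  0.105 ]
block_face 0.32 [234.8 301.5] [ 0.6663 -0.2146  0.105 ]
stop_face 0.84 [218.2 239.1] [ 0.5809 -0.1219  0.105 ]
stop_face 0.63 [235.3 303.7] [ 0.6689 -0.2177  0.105 ]
stop_lever_end 0.42 [201.3 209.6] [ 0.5303 -0.0942  0.14  ]
rear_stop_face 0.91 [227.7 173. ] [0.5241 0.0242 0.105 ]
vial_a 0.64 [191.9 282. ] [ 0.5694 -0.2116  0.07  ]
vial_a 0.6 [187. 370.] [ 0.6413 -0.3478  0.07  ]
vial_
[... 1003 characters left out ...]
p_lever_end 0.67 [328.4 200. ] [ 0.538  -0.1526  0.14  ]
rear_stop_face 0.64 [255.8 201.7] [0.5346 0.0278 0.105 ]
vial_a 0.47 [343.9 192.8] [ 0.5635 -0.2049  0.07  ]
vial_a 0.36 [289.6 211.6] [ 0.512  -0.0611  0.07  ]
vial_b 0.47 [343.9 192.8] [ 0.5635 -0.2049  0.07  ]
vial_b 0.36 [289.6 211.6] [ 0.512  -0.0611  0.07  ]
solvent_bottle 0.86 [268.2 256.2] [ 0.3906 -0.0057  0.    ]
tip_box 0.95 [361.3 225.6] [ 0.4787 -0.266   0.    ]
amber_bottle 0.72 [386.6 173.2] [ 0.628  -0.3406  0.    ]
amber_bottle 0.18 [270.8 258.8] [ 0.3836 -0.013   0.    ]
beaker 0.88 [224.3 227.8] [0.468 0.119 0.   ]
beaker 0.44 [313.7 223.2] [ 0.4839 -0.1329  0.    ]
driver 0.76 [312.2 222.7] [ 0.4852 -0.1287  0.    ]
```

```bash
python3 - <<'E'
import cv2
a=cv2.imread('pics/top0.png'); a=cv2.resize(a,(512,384)) 
from h import *
f,K,R,t=cam('top'); cv2.imwrite('pics/top1.png',cv2.resize(f[100:280,200:420,::-1],(792,648),interpolation=2)[:600])
f,K,R,t=cam('scene'); cv2.imwrite('pics/scene1.png',cv2.resize(f[130:330,100:340,::-1],(720,600),interpolation=2))
E
```

```text
(no output)
```

View pics/top1.png

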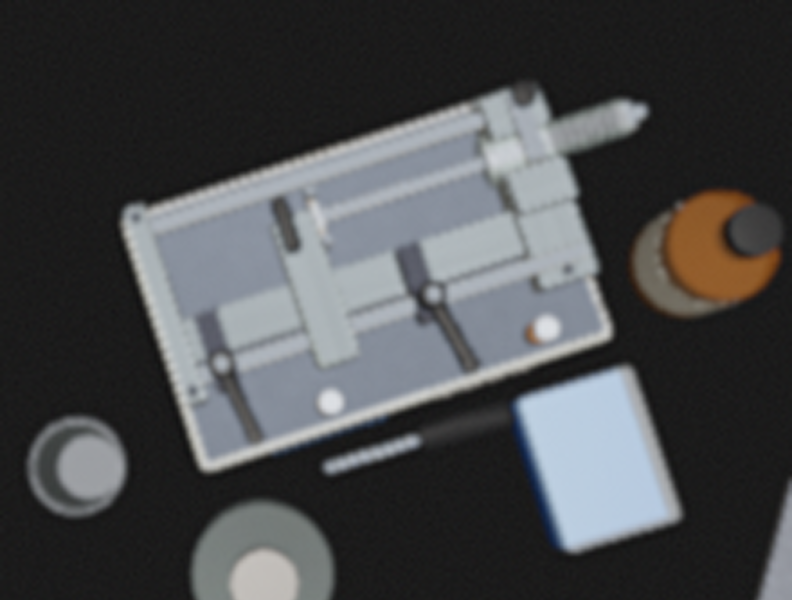

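View pics/scene1.png

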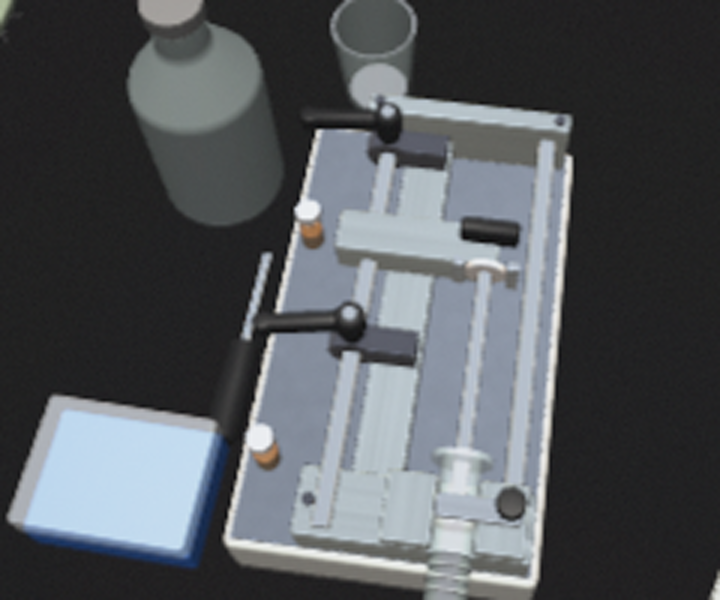

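The pictures agree with the detections: the infusion stop's lever hub is at crop (432,292) in the top view and points to the front, with the block to its left. Vials stand at crop (330,402) and (545,328). Next I fit the pump pose from both cameras.

```bash
cat > fit.py <<'E'
from h import *
from scipy.optimize import least_squares
def run():
    obs=[]
    for n in ['scene','top']:
        f,K,R,t=cam(n)
        for q in ['pump','rod_mid','holder','block_face','stop_face','rear_stop_face','stop_lever_end']:
            for r in place_of(n,q)[:1]:
                if r['conf']>.4: obs.append((n,q,K,R,t,np.array(r['position'])))
    def P(v,q):
        x,y,a,yb,ys,yr,th=v
        L=dict(pump=(0,0,0),rod_mid=(-.035,0,.105),holder=(.02,-.134,.08),block_face=(-.035,yb,.105),stop_face=(-.035,ys,.105),rear_stop_face=(-.035,yr,.105),
          stop_lever_end=(-.035-.055*np.cos(th),ys-.009-.055*np.sin(th),.14))[q]
        c,s=np.cos(a),np.sin(a); return np.array([x+c*L[0]-s*L[1],y+s*L[0]+c*L[1],L[2]])
    fun=lambda v:np.concatenate([proj(K,R,t,P(v,q))-p for n,q,K,R,t,p in obs])
    r=least_squares(fun,[.608,-.088,.31,.03,-.02,.12,0.],loss='soft_l1')
    for o,e in zip(obs,fun(r.x).reshape(-1,2)): print(o[0],o[1],np.round(e,1))
    return r.x,P
if __name__=='__main__':
    v,P=run(); print('x y yaw yb ys yr th',np.round(v,4))
    s=get_state(); q=s['tcp_rot']; print('tool yaw',2*np.arctan2(q[2],q[1]))
E
python3 fit.py
```

```text
scene pump [-0.4  0.5]
scene rod_mid [-0.5 -1.7]
scene holder [1.1 2.4]
scene block_face [ 2.2 -0.2]
scene stop_face [1.2 0.2]
scene rear_stop_face [0.7 1.7]
scene stop_lever_end [-1.6 -0.3]
top pump [-1.5  1.3]
top rod_mid [ 1.4 -1.2]
top holder [-1.   1.4]
top block_face [0.9 0.6]
top stop_face [-0.6 -1.5]
top rear_stop_face [-0.7  0.7]
top stop_lever_end [0.8 2.8]
x y yaw yb ys yr th [ 0.6092 -0.0926  0.3251  0.0338 -0.0191  0.1313  0.0972]
tool yaw 0.31077539368569085
```

```bash
cat > go.py <<'E'
# python3 go.py  px py z ... (mm in pump frame) -> normalised row values from the present pose
import sys
from h import *
from scipy.spatial.transform import Rotation as Ro
V=(.6092,-.0926,.3251)
s=get_state(); q=s['tcp_rot']; Rt=Ro.from_quat([q[1],q[2],q[3],q[0]]).as_matrix(); p=np.array(s['position'])
c,sn=np.cos(V[2]),np.sin(V[2]); A=np.array([[c,-sn,0],[sn,c,0],[0,0,1]]); o=np.array([V[0],V[1],0])
print('t',s['time_s'],'pump-frame TCP mm',np.round(A.T@(p-o)*1e3,1),'F pump',np.round(A.T@np.array(s['wrist_force']),1),'yaw err',round(V[2]-np.arctan2(Rt[1,0],Rt[0,0]),4))
a=np.array(sys.argv[1:],float).reshape(-1,3)/1e3
for w in a: print(w*1e3,np.round(o+A@w,3),'row',np.round(Rt.T@(o+A@w-p)/.5,4))
E
python3 go.py -83 4 200  -83 4 129
```

```text
t 2.4 pump-frame TCP mm [-556.7 -342.6  231.3] F pump [-0.7 -0.1 -0. ] yaw err 0.0143
[-83.   4. 200.] [ 0.529 -0.115  0.2  ] row [ 0.9373 -0.7067  0.0626]
[-83.   4. 129.] [ 0.529 -0.115  0.129] row [ 0.9373 -0.7067  0.2046]
```

```bash
python3 -m creep '[[0.08,-0.06,0,0],[0.16,-0.12,0,0],[0.24,-0.18,0,0],[0.32,-0.24,0,0],[0.4,-0.3,0,0],[0.48,-0.36,0,0],[0.56,-0.42,0,-0.0046],[0.64,-0.48,0,-0.0046],[0.72,-0.54,0,-0.0046],[0.8,-0.6,0,-0.0046],[0.88,-0.66,0,-0.0046],[0.937,-0.707,0,-0.0046]]' 1 40; python3 -m creep '[[0,0,0,0],[0,0,0,0]]'; python3 go.py -83 4 200  -83 4 129
```

```text
time_s: 3.6
position: [0.5306, -0.1122, 0.2315]
tcp_rot: [-0.0, 0.987, 0.163, 0.0]
wrist_force: [-0.8, -0.5, -0.2]
grip_width: 0.0002
time_s: 3.8
position: [0.5308, -0.1114, 0.2313]
tcp_rot: [-0.0, 0.986, 0.164, 0.0]
wrist_force: [-0.0, -0.9, -0.4]
grip_width: 0.0
t 3.8 pump-frame TCP mm [-80.3   7.2 231.3] F pump [-0.3 -0.9 -0.4] yaw err -0.0039
[-83.   4. 200.] [ 0.529 -0.115  0.2  ] row [-0.0056  0.0065  0.0626]
[-83.   4. 129.] [ 0.529 -0.115  0.129] row [-0.0057  0.0065  0.2046]
```

```bash
python3 - <<'E'
from h import *
f,K,R,t=cam('wrist'); save(f,'w0.png',1.4)
for q,z in dict(stop_face=.105,block_face=.105,stop_lever_end=.14,rod_mid=.105).items():
    for r in place_of('wrist',q)[:2]:
        w=atz(K,R,t,r['position'],z); c,s=np.cos(.3251),np.sin(.3251); d=w[:2]-[.6092,-.0926]
        print(q,round(r['conf'],2),np.round(r['position']),np.round([c*d[0]+s*d[1],-s*d[0]+c*d[1]],4))
E
```

```text
stop_face 0.71 [283. 136.] [-0.0323 -0.0191]
stop_face 0.26 [265. 190.] [-0.0883 -0.0031]
block_face 0.55 [231. 138.] [-0.0344  0.0307]
stop_lever_end 0.7 [305. 204.] [-0.0892 -0.0378]
stop_lever_end 0.52 [164. 224.] [-0.1096  0.0924]
rod_mid 0.65 [260. 139.] [-0.0353  0.0032]
```

View pics/w0.png

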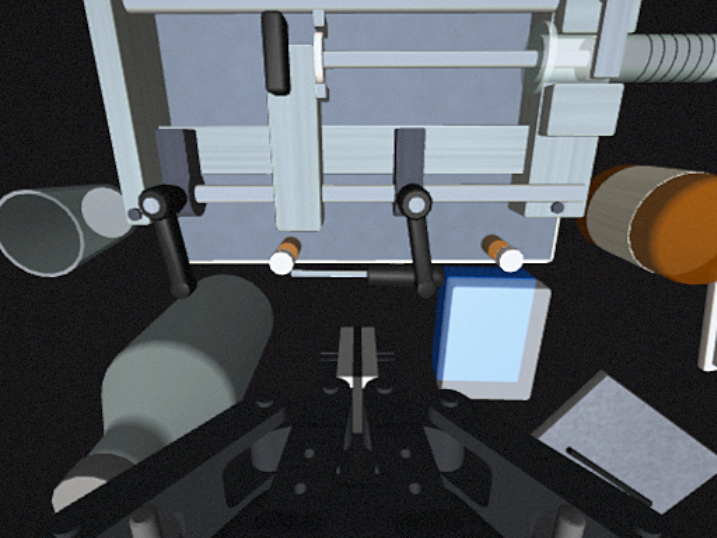

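Rods are level in the view (yaw fits). The lever hub is at (414,204) and its end at (427,288), so the lever rests at about 0.15–0.2 rad. The fingers are clear of it, so I descend on its block side.

```bash
python3 -m creep '[[0,0,0.06,0],[0,0,0.12,0],[0,0,0.17,0],[0,0,0.206,0],[0,0,0.206,0],[0,0,0.206,0]]'; python3 go.py -83 -10 129  -83 -20 129
```

```text
time_s: 4.65
position: [0.5302, -0.1139, 0.1291]
tcp_rot: [0.0, 0.987, 0.162, 0.0]
wrist_force: [-0.6, 0.9, 0.8]
grip_width: -0.0002
t 4.65 pump-frame TCP mm [-81.6   5.1 129.1] F pump [-0.3  1.   0.8] yaw err 0.0006
[-83. -10. 129.] [ 0.534 -0.129  0.129] row [-0.0027  0.0301  0.0001]
[-83. -20. 129.] [ 0.537 -0.138  0.129] row [-0.0027  0.0501  0.0001]
```

```bash
python3 -m creep '[[0.002,0.016,0,0],[0.002,0.032,0,0],[0.002,0.044,0,0],[0.002,0.054,0,0],[0.002,0.064,0,0],[0.002,0.064,0,0]]'; python3 go.py
```

```text
time_s: 5.25
position: [0.5414, -0.1446, 0.129]
tcp_rot: [0.0, 0.987, 0.161, 0.0]
wrist_force: [-0.3, -0.1, -0.6]
grip_width: 0.0001
t 5.25 pump-frame TCP mm [-80.8 -27.7 129. ] F pump [-0.3 -0.  -0.6] yaw err 0.0013
```

```bash
python3 -m creep '[[0,0.008,0,0],[0,0.016,0,0],[0,0.024,0,0],[0,0.032,0,0],[0,0.032,0,0]]'; python3 go.py
```

```text
time_s: 5.75
position: [0.5466, -0.1606, 0.129]
tcp_rot: [0.0, 0.987, 0.161, 0.0]
wrist_force: [-0.5, 1.6, 0.2]
grip_width: 0.0004
t 5.75 pump-frame TCP mm [-81.1 -44.5 129. ] F pump [0.1 1.7 0.2] yaw err 0.0021
```

```bash
python3 - <<'E'
from h import *
f,K,R,t=cam('wrist'); save(f[60:330,120:480],'w1.png',2)
E
```

```text
(no output)
```

View pics/w1.png

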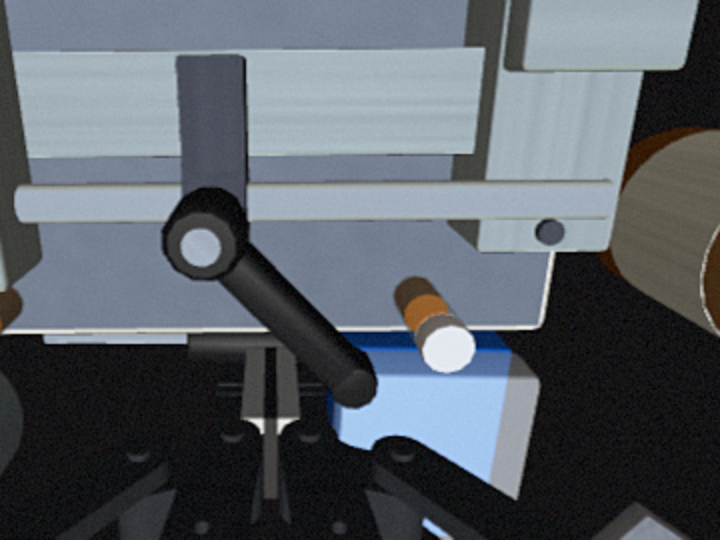

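The lever, hub at (200,245) and end at (355,385), is already at about 0.75 rad. I'll continue to roughly 1.1 rad.

```bash
python3 -m creep '[[0.003,0.01,0,0],[0.006,0.02,0,0],[0.01,0.03,0,0],[0.014,0.036,0,0],[0.014,0.036,0,0],[0.014,0.036,0,0]]'; python3 - <<'E'
from h import *
f,K,R,t=cam('wrist'); save(f[60:330,120:480],'w2.png',2)
E
python3 go.py -81 -45 200 -9 -65 200 -9 -65 104
```

```text
time_s: 6.4
position: [0.559, -0.1755, 0.129]
tcp_rot: [0.0, 0.987, 0.161, 0.0]
wrist_force: [-0.3, -0.6, -0.1]
grip_width: -0.0003
t 6.45 pump-frame TCP mm [-74.  -62.4 129.1] F pump [-0.6  0.6 -0.1] yaw err 0.002
[-81. -45. 200.] [ 0.547 -0.161  0.2  ] row [-0.0139 -0.0347 -0.1418]
[ -9. -65. 200.] [ 0.621 -0.157  0.2  ] row [ 0.1302  0.0051 -0.1417]
[ -9. -65. 104.] [ 0.621 -0.157  0.104] row [0.13   0.0049 0.0503]
```

View pics/w2.png

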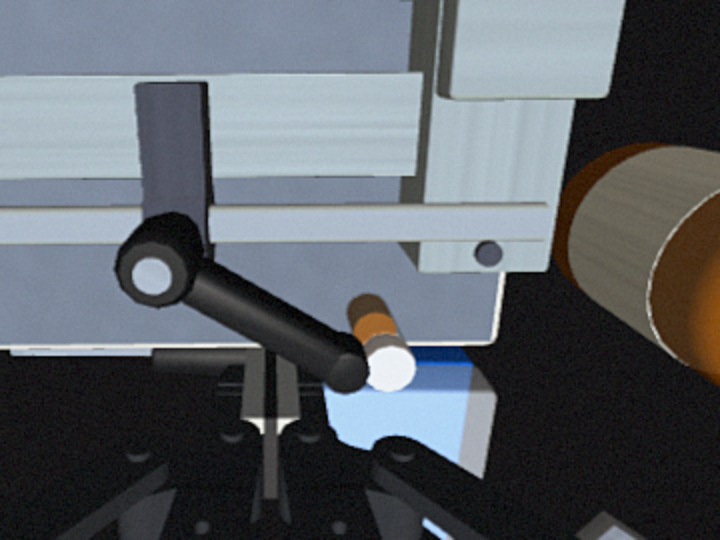

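The lever, hub (152,272) and end (350,370), is at about 1.05 rad, so the screw is loose. I lift over to behind the lug.

```bash
python3 -m creep '[[0,-0.004,-0.07,0],[0,-0.006,-0.142,0],[0.065,0.005,-0.142,0],[0.13,0.005,-0.142,0],[0.13,0.005,-0.142,0],[0.13,0.005,-0.05,0],[0.13,0.005,0.02,0],[0.13,0.005,0.053,0],[0.13,0.005,0.053,0],[0.13,0.005,0.053,0]]';python3 go.py -9 -50 102
```

```text
time_s: 7.45
position: [0.6216, -0.1573, 0.1033]
tcp_rot: [0.001, 0.987, 0.161, 0.001]
wrist_force: [-0.1, 0.5, -0.0]
grip_width: 0.0001
t 7.45 pump-frame TCP mm [ -9.  -65.3 103.3] F pump [ 0.   0.6 -0. ] yaw err 0.0022
[ -9. -50. 102.] [ 0.617 -0.143  0.102] row [-0.0002 -0.0306  0.0026]
```

```bash
python3 -m creep '[[0,-0.012,0,0],[0,-0.024,0,0],[0,-0.036,0,0],[0,-0.048,0,0],[0,-0.06,0,0],[0,-0.07,0,0],[0,-0.08,0,0],[0,-0.09,0,0],[0,-0.1,0,0],[0,-0.108,0,0],[0,-0.114,0,0],[0,-0.114,0,0]]';python3 go.py -9 0 103
```

```text
time_s: 8.65
position: [0.6032, -0.1026, 0.1031]
tcp_rot: [0.0, 0.987, 0.161, 0.0]
wrist_force: [-0.0, 0.3, 0.1]
grip_width: 0.0001
t 8.65 pump-frame TCP mm [ -8.9  -7.6 103.1] F pump [0.1 0.3 0.1] yaw err 0.0017
[ -9.   0. 103.] [ 0.601 -0.095  0.103] row [-0.0003 -0.0152  0.0002]
```

```bash
python3 - <<'E'
from h import *
f,K,R,t=cam('wrist'); save(f[60:330,120:480],'w3.png',2)
E
```

```text
(no output)
```

View pics/w3.png

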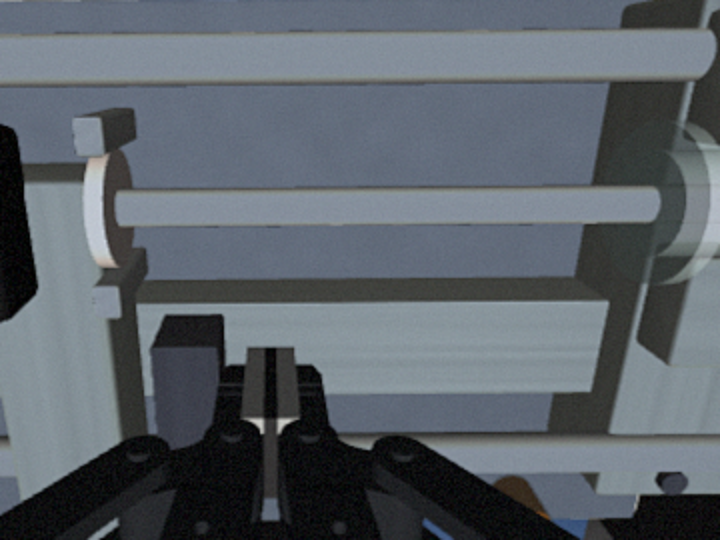

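The collar (lug at 150–222, row 320) has moved. A small gap to the block remains at about column 140, so I creep in.

```bash
python3 -m creep '[[0,-0.004,0,0],[0,-0.008,0,0],[0,-0.012,0,0],[0,-0.012,0,0]]';python3 go.py;  python3 -m creep '[[0,-0.003,0,0],[0,-0.003,0,0]]';python3 go.py
```

```text
time_s: 9.1
position: [0.6011, -0.0968, 0.103]
tcp_rot: [0.0, 0.987, 0.161, 0.0]
wrist_force: [-0.0, -0.5, 0.7]
grip_width: -0.0
t 9.1 pump-frame TCP mm [ -9.   -1.4 103. ] F pump [-0.2 -0.5  0.7] yaw err 0.0016
time_s: 9.3
position: [0.6007, -0.0956, 0.103]
tcp_rot: [0.0, 0.987, 0.161, 0.0]
wrist_force: [1.1, -3.1, 0.5]
grip_width: -0.0001
t 9.3 pump-frame TCP mm [ -9.   -0.2 103. ] F pump [ 0.1 -3.3  0.5] yaw err 0.0017
```

```bash
for i in 1 2 3; do python3 -m creep '[[0,-0.0025,0,0],[0,-0.0025,0,0]]'|sed -n 4p;python3 go.py; done
```

```text
wrist_force: [4.1, -7.5, -1.4]
t 9.5 pump-frame TCP mm [-9.100e+00  1.000e-01  1.031e+02] F pump [ 1.5 -8.4 -1.4] yaw err 0.0024
wrist_force: [5.0, -9.0, -2.9]
t 9.7 pump-frame TCP mm [-9.100e+00  1.000e-01  1.031e+02] F pump [  1.9 -10.1  -2.9] yaw err 0.0032
wrist_force: [3.6, -9.6, -3.4]
t 9.9 pump-frame TCP mm [-9.100e+00  1.000e-01  1.032e+02] F pump [  0.4 -10.3  -3.4] yaw err 0.0041
```

```bash
python3 - <<'E'
from h import *
f,K,R,t=cam('wrist'); a=cv2.resize(f[190:310,160:320,::-1],(640,480)); 
f,K,R,t=cam('scene');cv2.imwrite('pics/w4.png',a)
f=f[170:270,180:290,::-1]; cv2.imwrite('pics/s4.png',cv2.resize(f,(660,600)))
E
```

```text
(no output)
```

View pics/w4.png

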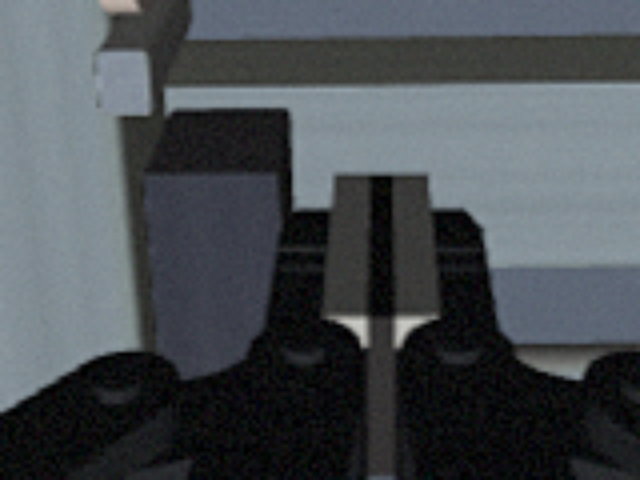

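The lug sits flush against the block face (edges meet at about column 145). The push force saturated at 10 N with no further travel, so it is in contact. Now I retract, lift, and come down on the holder side of the arm.

```bash
python3 go.py -9 -12 103 -9 -40 165 -36 -44 165 -36 -44 129; python3 -m creep '[[0,0.012,0,0],[0,0.024,0,0],[0,0.05,-0.06,0],[0,0.08,-0.124,0],[0,0.08,-0.124,0],[-0.03,0.088,-0.124,0],[-0.054,0.088,-0.124,0],[-0.054,0.088,-0.09,0],[-0.054,0.088,-0.053,0],[-0.054,0.088,-0.053,0],[-0.054,0.088,-0.053,0]]'; python3 go.py -41 -26 129 -53 -23 129 -66 -15 129 -75 -7 129 -81 4 129 
python3 - <<'E'
from h import *
f,K,R,t=cam('wrist'); save(f[60:330,120:480],'w5.png',2)
E
```

```text
t 10.0 pump-frame TCP mm [-9.100e+00  1.000e-01  1.031e+02] F pump [  1.  -10.5  -2.9] yaw err 0.0041
[ -9. -12. 103.] [ 0.605 -0.107  0.103] row [0.0002 0.0242 0.0004]
[ -9. -40. 165.] [ 0.613 -0.133  0.165] row [ 0.0007  0.0808 -0.1233]
[-36. -44. 165.] [ 0.589 -0.146  0.165] row [-0.0533  0.089  -0.1233]
[-36. -44. 129.] [ 0.589 -0.146  0.129] row [-0.0534  0.0887 -0.0513]
time_s: 11.1
position: [0.5885, -0.1454, 0.1298]
tcp_rot: [0.002, 0.987, 0.16, 0.001]
wrist_force: [-0.3, 1.0, 0.8]
grip_width: -0.0
t 11.1 pump-frame TCP mm [-36.5 -43.4 129.8] F pump [0.  1.1 0.8] yaw err 0.004
[-41. -26. 129.] [ 0.579 -0.13   0.129] row [-0.0091 -0.0348  0.0015]
[-53. -23. 129.] [ 0.566 -0.131  0.129] row [-0.0331 -0.0407  0.0015]
[-66. -15. 129.] [ 0.551 -0.128  0.129] row [-0.0592 -0.0566  0.0014]
[-75.  -7. 129.] [ 0.54  -0.123  0.129] row [-0.0772 -0.0725  0.0013]
[-81.   4. 129.] [ 0.531 -0.115  0.129] row [-0.0893 -0.0945  0.0011]
```

View pics/w5.png

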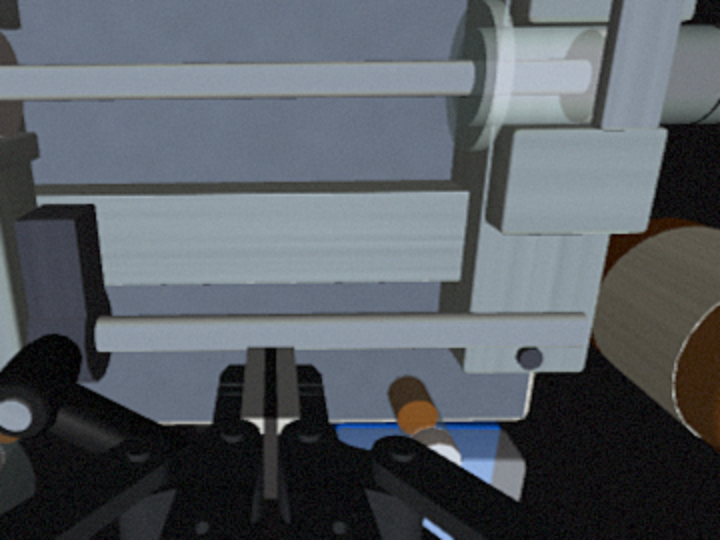

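The arm runs from the hub at (15,415) down towards the fingers, which are on its holder side. I'll sweep it home in steps.

```bash
python3 -m creep '[[-0.004,-0.016,0,0],[-0.01,-0.032,0,0],[-0.021,-0.036,0,0],[-0.033,-0.041,0,0],[-0.046,-0.048,0,0],[-0.059,-0.057,0,0],[-0.059,-0.057,0,0]]'; python3 go.py -75 -7 129 -81 4 129 
python3 - <<'E'
from h import *
f,K,R,t=cam('wrist'); save(f[60:330,120:480],'w6.png',2)
E
```

```text
time_s: 11.85
position: [0.5507, -0.1278, 0.1302]
tcp_rot: [0.003, 0.987, 0.16, 0.001]
wrist_force: [0.4, 0.3, -0.5]
grip_width: -0.0002
t 11.85 pump-frame TCP mm [-66.7 -14.7 130.2] F pump [ 0.5  0.2 -0.5] yaw err 0.0043
[-75.  -7. 129.] [ 0.54  -0.123  0.129] row [-0.0167 -0.0153  0.0024]
[-81.   4. 129.] [ 0.531 -0.115  0.129] row [-0.0288 -0.0373  0.0022]
```

View pics/w6.png

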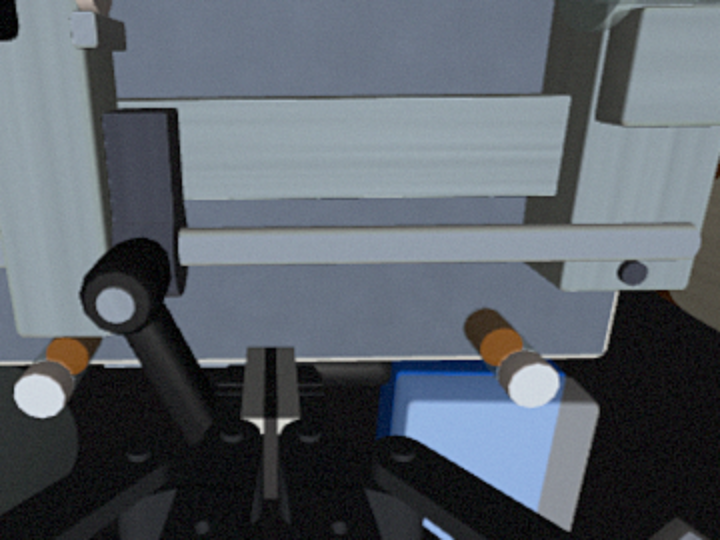

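Lever, hub (115,300), now at about 0.5 rad, collar flush with the block. Continue home.

```bash
python3 -m creep '[[-0.008,-0.008,0,0],[-0.017,-0.015,0,0],[-0.023,-0.026,0,0],[-0.029,-0.037,0,0],[-0.029,-0.037,0,0]]'; python3 go.py; python3 -m creep '[[0,-0.005,0,0],[0,-0.01,0,0],[0,-0.01,0,0]]'; python3 go.py
```

```text
time_s: 12.4
position: [0.5317, -0.1151, 0.1303]
tcp_rot: [0.003, 0.987, 0.16, 0.002]
wrist_force: [5.9, -5.9, -2.4]
grip_width: 0.0001
t 12.4 pump-frame TCP mm [-80.6   3.4 130.3] F pump [ 3.7 -7.5 -2.4] yaw err 0.0042
time_s: 12.7
position: [0.5311, -0.1135, 0.1307]
tcp_rot: [0.005, 0.987, 0.159, 0.003]
wrist_force: [11.8, -21.7, -7.4]
grip_width: -0.0001
t 12.7 pump-frame TCP mm [-80.7   5.2 130.7] F pump [  4.2 -24.3  -7.4] yaw err 0.0064
```

The force rose to 24 N with travel stalled, which suggests the hard stop. I back off, lift clear and check.

```bash
python3 -m creep '[[0,0.02,0,0],[0,0.04,0,0],[0,0.06,-0.07,0],[0,0.06,-0.16,0],[0,0.06,-0.2,0],[0,0.06,-0.2,0],[0,0.06,-0.2,0]]'; python3 fit.py
python3 - <<'E'
from h import *
f,K,R,t=cam('wrist'); save(f[20:290,60:420],'w7.png',2)
E
```

```text
time_s: 13.4
position: [0.5394, -0.1409, 0.2309]
tcp_rot: [0.005, 0.987, 0.159, 0.003]
wrist_force: [0.4, 0.5, -0.8]
grip_width: 0.0001
scene rod_mid [0.9 1.1]
scene holder [-0.4 -0.5]
scene block_face [0.9 0. ]
scene stop_face [-0.5 -0.2]
scene rear_stop_face [-0.9  0.6]
scene stop_lever_end [-1.7 -0.9]
top pump [ 0.3 -0.6]
top rod_mid [0.8 1.5]
top holder [-5.  -0.1]
top block_face [-0.1 -0.9]
top stop_face [ 0.2 -0.2]
top rear_stop_face [-29.4 -11.8]
top stop_lever_end [0.8 0.5]
x y yaw yb ys yr th [ 0.6075 -0.0917  0.335   0.0251  0.0321  0.1253 -0.0317]
tool yaw 0.3187609159020422
```

View pics/w7.png

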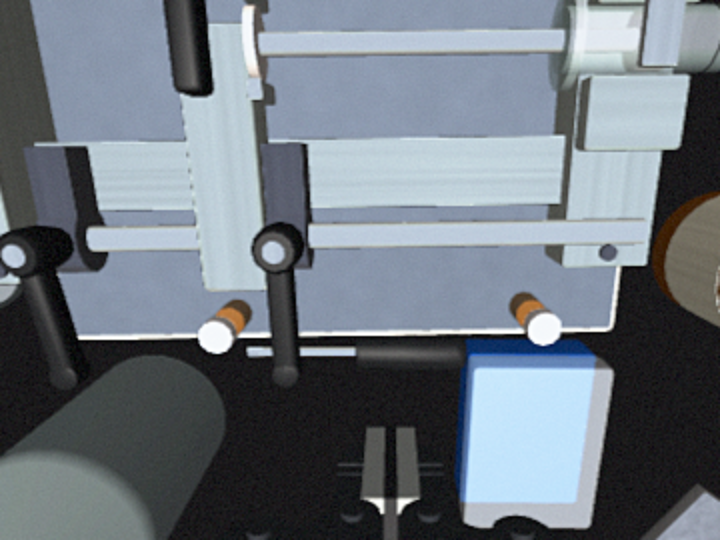

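```bash
python3 - <<'E'
from h import *
f,K,R,t=cam('wrist')
g=lambda u,v,z: atz(K,R,t,(u/2+60,v/2+20),z)
h=g(273,252,.150); e=g(285,376,.147); rh=g(13,256,.15); re=g(64,378,.147)
d=lambda a,b: np.arctan2(*(b-a)[1::-1])-np.pi
r1,r2=g(315,235,.105),g(640,232,.105); yaw=np.arctan2(*(r1-r2)[1::-1])-np.pi/2
for a,b in((h,e),(rh,re)): print('len',np.linalg.norm((b-a)[:2]),'angle',(d(a,b)-yaw+np.pi)%(2*np.pi)-np.pi)
print('yaw',yaw)
for q,z in dict(stop_face=.105,block_face=.105,stop_lever_end=.14,rod_mid=.105,rear_stop_face=.105).items():
    for r in place_of('wrist',q)[:1]:
        w=atz(K,R,t,r['position'],z); c,s=np.cos(yaw),np.sin(yaw); dd=w[:2]-[.6092,-.0926]
        print(q,round(r['conf'],2),np.round([c*dd[0]+s*dd[1],-s*dd[0]+c*dd[1]],4))
E
```

```text
len 0.05546850847636681 angle 0.010230200050170168
len 0.05520362507680008 angle 0.14861871881363342
yaw 0.32502283475114746
stop_face 0.69 [-0.1044  0.0292]
block_face 0.75 [-0.036   0.0314]
stop_lever_end 0.72 [-0.0884  0.0199]
rod_mid 0.85 [-0.0354  0.005 ]
rear_stop_face 0.94 [-0.0373  0.1342]
```

```bash
python3 - <<'E'
from h import *
f,K,R,t=cam('wrist'); a=cv2.resize(f[80:180,140:240,::-1],(390,390),interpolation=2)
f,K,R,t=cam('scene'); b=cv2.resize(f[190:255,195:260,::-1],(390,390),interpolation=2)
cv2.imwrite('pics/z.png',np.hstack([a,b]))
E
```

```text
(no output)
```

View pics/z.png

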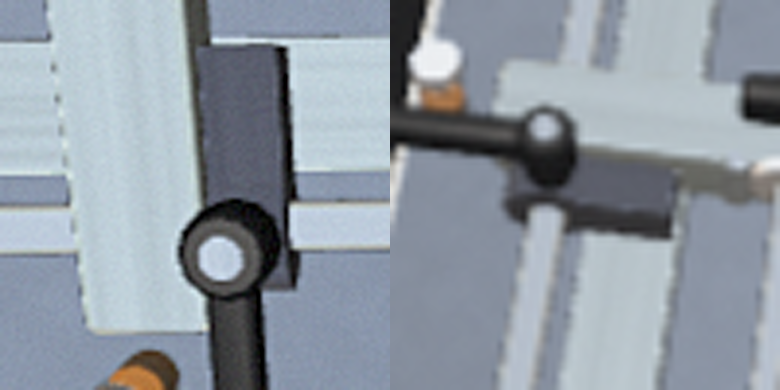

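Both views show the collar flush with the block, with no rail showing between them, and the lever pointing straight to the front. Handing in.

```bash
python3 -c "
from workcell import *
print(finish_job())"
```

```text
the job is handed in; nothing more can be done
None
```

The job is handed in, and by my last checks the infusion stop is against the pusher block with its lever home. `finish_job` gave no verdict, so this rests on force and camera readings.

I used the shut fingertips throughout. They swung the lever to about 1.05 rad and pushed the collar by its lug to the block. They then swept the lever back to its hard stop.

**Last checks**
- **Collar against the block:** the push stalled at about 10 N with no further travel. Zoomed wrist and scene views show no visible gap.
- **Lever home:** the final push stalled at about 24 N. The lever then measured about 0.01 rad in the wrist view.
- **Other lever:** it measured about 0.15 rad, which is under its 0.35 limit. It looked about the same at the start, and I never touched it.
- **Block and other collar:** I saw no sign that either moved. The largest force was about 24 N, below the 40 N that would shift the block.
- **Bystanders:** the vials, driver, tip box and solvent bottle look undisturbed in the last wrist view; the beaker was not checked at the end.
- **Time:** under 20 s of the 50 s allowed.

**Checks that disagreed**
- The two-camera fit after the move put the collar face 7 mm past the block face, which is physically impossible. It also had a bad top-view detection of the other collar (off by about 30 pixels).
- The wrist network's `stop_face` point was off the rod by about 70 mm.
- I discounted both in favour of the force readings and the zoomed views.

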